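# Seal the storage canisters in order

### The arm

A 6-joint arm with a two-finger parallel gripper is mounted at the origin on the work surface. World frame = base frame: x ahead of the robot, y to its left, z up, the work surface at z = 0. Lengths are in m, angles in rad, forces in N, time in s.
With the tool pointing down it reaches from about 0.35 to 0.975 m from the base axis. Payload 4.9 kg.
Tool frame: the origin (TCP) lies at the very end of the fingers, on their centre line; the grasp point (between the pads) lies 19 mm behind it (ctrl.grip_point_offset is the distance from the TCP to the grasp point, in m); z points along the fingers, y is the line along which they close (so a half turn about z gives the same grasp; the last joint's range is limited). The gripper opens to 85 mm and grips with 20 to 120 N. Pads are 22 mm wide; open, the fingers measure 114 mm over their backs; the gripper's body (76 mm by 85 mm) begins 54 mm behind the grasp point. The pads swing forward as they close: fully open they stand 13 mm farther back than shut.
Start: joints at [1.065, 0.053, 1.613, -0, 1.476, -0.119], TCP at [0.236, 0.579, 0.231] pointing down, gripper open.
Joint ranges: [-3.01, 3.01], [-1.01, 2.22], [0.06, 2.58], [-1.02, 4.17], [0.09, 2.62], [-3.14, 3.14]. Speed limits (rad/s): [2.57, 2.57, 3.14, 3.14, 3.14, 3.14].

### API

Orientations are given as a rotation vector (axis times angle).
In Python, from station import ctrl gives the robot as it stands.
- The arm moves only by the tool send_rows, never from a script. Its argument "rows" is a list of rows, each a list of 3 entries, a list of its own where there are three numbers: the finger opening in cm, from 0 to 8.54, then the shift along the tool's x, y, z in cm, then the turn about the tool's z in degrees. A call has 1 to 10 rows; each row shifts and turns the commanded pose from where the row before left it, along the tool's axes as they then stand; what a row does not reach is not made up. A row lasts 1/8 s, in which the tool goes at most 62.5 mm and 10.7 degrees, less where a joint would pass 70% of its speed; a pose out of reach is approached as far as the arm can. A call with a gripper value outside its range is refused whole. The fingers move at their own pace and stop on an object; "newtons" is the grip in N (left out, the last holds). Time passes only in rows, so rows that do not move let the fingers close. It gives the time, the measured TCP pose, the force, the opening and the grip force at its end, in the units of the state.
- ctrl.get_obs(): the state, without advancing time (a new reading comes with each control period).
- ctrl.get_image(name): name is "scene" or "side" or "wrist"; returns a dict with "frame" (400x640x3 uint8, red, green, blue), "range_z" (400x640 float32, m along the optical axis (not along the pixel's ray), 0 where there is no reading), "fx", "fy", "cx", "cy" (pixels), "k1" (the pictures are not rectified: a ray, as slopes to the right and down, at radius r is drawn at 1 + k1 r^2 times it, then the intrinsics apply), "cam_to_world" (4x4, takes a point from camera to world coordinates). Camera axes: x right, y down, z forward; pixel columns grow to the right and rows downward; lengths in m; the calibration is good to about 2 mm. A picture is of the moment at which its call begins.
- ctrl.finish_job(): hands the job in; it is judged then, once.
The state is a dict: "t": time; "q": joint angles; "dq": joint speeds; "effort": joint torques, N m; "tool_pos": TCP position; "tool_rot": TCP orientation; "contact_force": force on the tool from outside, world axes, zero at the start; "wrist_torque": the same for the moment, N m; "opening": finger opening in m; "grip_force": force on a finger pad.
Only numpy, scipy, OpenCV 4.12 (cv2) and the standard library are available. Lean on these libraries where they do the work, as an engineer would, in place of code of your own. Each camera call takes 0.05 s, during which the arm holds its last target. There are 200 camera calls.

### The job

Seal the three cream storage canisters by pressing the round button on each lid gently all the way down with a fingertip: first the tallest canister, then the middle-height one, then the lowest. Only press: do not lift, tip or push the canisters out of place, and leave the mug, the jar and the spoon where they are.

Things in the scene. Friction and masses are not known exactly. Their poses are not given: they have to be found in the camera images.
- tall_button_top (a point): centre of the flat top face of the grey round rubber-capped push button (40 mm across) in the middle of the lid of the tall canister; it goes down with the button and its cap. The canister is a loose square cream storage canister, 90 x 90 mm, 180 mm high to the top of its white lid, standing upright on the counter; point z is up, x and y lie along the canister's sides
- tall_button (a joint): travel of that button: 0 = popped up (its top 20 mm above the lid), 0.012 m = right down at its stop (its top 8 mm above the lid). It resists with about 4 N all the way, is not sprung back and stays where it is left; its rubber cap gives about 1 mm per 3 N (up to 6 mm) under the finger, so the finger goes 1 to 2 mm farther than the button; the starting value is 0 to 2 mm
- tall_lid (a point): centre of the top of the tall canister's white lid, 180 mm above the canister's foot; z is up
- middle_button_top (a point): centre of the flat top face of the grey round rubber-capped push button (40 mm across) in the middle of the lid of the middle canister; it goes down with the button and its cap. The canister is a loose square cream storage canister, 90 x 90 mm, 140 mm high to the top of its white lid, standing upright on the counter; point z is up, x and y lie along the canister's sides
- middle_button (a joint): travel of that button: 0 = popped up (its top 20 mm above the lid), 0.012 m = right down at its stop (its top 8 mm above the lid). It resists with about 4 N all the way, is not sprung back and stays where it is left; its rubber cap gives about 1 mm per 3 N (up to 6 mm) under the finger, so the finger goes 1 to 2 mm farther than the button; the starting value is 0 to 2 mm
- middle_lid (a point): centre of the top of the middle canister's white lid, 140 mm above the canister's foot; z is up
- low_button_top (a point): centre of the flat top face of the grey round rubber-capped push button (40 mm across) in the middle of the lid of the low canister; it goes down with the button and its cap. The canister is a loose square cream storage canister, 90 x 90 mm, 100 mm high to the top of its white lid, standing upright on the counter; point z is up, x and y lie along the canister's sides
- low_button (a joint): travel of that button: 0 = popped up (its top 20 mm above the lid), 0.012 m = right down at its stop (its top 8 mm above the lid). It resists with about 4 N all the way, is not sprung back and stays where it is left; its rubber cap gives about 1 mm per 3 N (up to 6 mm) under the finger, so the finger goes 1 to 2 mm farther than the button; the starting value is 0 to 2 mm
- low_lid (a point): centre of the top of the low canister's white lid, 100 mm above the canister's foot; z is up
- mug: bystander: white mug, 80 mm wide, 90 mm high, with a handle; origin at the centre of its underside, z up
- jam_jar: bystander: amber jar with a steel lid, 66 mm wide, 85 mm high; origin at the centre of its underside, z up
- scoop: bystander: wooden-handled spoon lying on the counter on the robot's side of the canisters; origin at the underside near its middle, x along it
- tall_canister: the tall canister itself; origin at the centre of its underside, z up
- middle_canister: the middle canister itself; origin at the centre of its underside, z up
- low_canister: the low canister itself; origin at the centre of its underside, z up
Not all that is in view belongs to the job. Leave any green look-alike of the low_canister alone.

How it is judged:
On the way, in this order (a step that is already met when the one before it is completed fails the run):
1. the button of the tall canister is pressed down (value of joint tall_button above 0.009 m), for 0.1 s.
2. the button of the middle canister is pressed down (value of joint middle_button above 0.009 m), for 0.1 s.
3. the button of the low canister is pressed down (value of joint low_button above 0.009 m), for 0.1 s.
At the end, for the whole second after the job is handed in: all three buttons are down by more than 9 of their 12 mm, pressed in the order tall, middle, low; every canister stands upright (within 0.1 rad) and at rest, and the canisters, mug, jar and spoon are within 30 mm of where they began (value of joint each of tall_button, middle_button, low_button above 0.009 m and distance of each of tall_lid, middle_lid, low_lid, mug, jam_jar, scoop from where it was at the start of the episode below 0.03 m and angle between each of tall_lid, middle_lid, low_lid's own z axis and vertical below 0.1 rad and linear speed of each of tall_canister, middle_canister, low_canister below 0.01 m/s); the robot touches nothing.
It fails at once if a canister is lifted by more than 15 mm (height (world z) of tall_lid above 0.195 m or height (world z) of middle_lid above 0.155 m or height (world z) of low_lid above 0.115 m).
It fails at once if a canister is tipped by more than 0.25 rad (angle between any of tall_lid, middle_lid, low_lid's own z axis and vertical above 0.25 rad).
It fails at once if a canister is shoved by more than 30 mm (distance of any of tall_lid, middle_lid, low_lid from where it was at the start of the episode above 0.03 m).
It fails at once if a canister or its button is pressed harder than 30 N (contact force between any of the fingers, the arm and tall_canister above 30 N or contact force between any of the fingers, the arm and middle_canister above 30 N or contact force between any of the fingers, the arm and low_canister above 30 N).
It fails at once if the mug, jar or spoon is moved by more than 30 mm (distance of any of mug, jam_jar, scoop from where it was at the start of the episode above 0.03 m).
It also fails if it takes over 48 s, if anything falls off the work surface, if the arm or the gripper's body presses on something with over 40 N, if the wrist force passes 120 N, or if a joint passes its speed limit or range.

## Working session

There is one attempt and no reset: what is moved stays moved. The work goes in short steps, Python scripts to look and compute and a tool call to move; the robot and the scene stay as the last step left them, time stands still between calls to the robot, and variables do not carry over. Pictures are saved under pics/ and viewed, at most 10 in all, crops included, and the job is handed in when it is done.

Besides the shell and the picture viewer there is one more tool, called after ">>>" in YAML: its name, and indented under it one key for each argument. send_rows: Moves the arm, as the interface text tells. Its arguments: {"type":"object","properties":{"rows":{"type":"array","items":{"type":"array"}},"newtons":{"type":"number"}},"required":["rows"]}

```bash
mkdir -p pics
cat > h.py <<'E'
import numpy as np, cv2
from station import ctrl
def world(im):
    """world xyz per pixel from range_z"""
    h,w=im["range_z"].shape
    u,v=np.meshgrid(np.arange(w),np.arange(h))
    K=np.array([[im["fx"],0,im["cx"]],[0,im["fy"],im["cy"]],[0,0,1]])
    pts=np.stack([u,v],-1).reshape(-1,1,2).astype(np.float64)
    n=cv2.undistortPoints(pts,K,np.array([im["k1"],0,0,0.])).reshape(h,w,2)
    z=im["range_z"]
    P=np.stack([n[...,0]*z,n[...,1]*z,z],-1)
    T=np.array(im["cam_to_world"])
    return P@T[:3,:3].T+T[:3,3]
E
python3 - <<'E'
from h import *
for n in("scene","side"):
    im=ctrl.get_image(n); np.savez("pics/"+n+".npz",**im)
    cv2.imwrite(f"pics/{n}.png",im["frame"][...,::-1])
    print(n,np.round(im["cam_to_world"],3).tolist(),(im["range_z"]>0).mean())
o=ctrl.get_obs();print({k:np.round(v,3).tolist() for k,v in o.items()})
E
```

```text
scene [[-0.007, 0.75, -0.661, 1.159], [1.0, -0.001, -0.012, 0.007], [-0.009, -0.661, -0.75, 0.801], [0.0, 0.0, 0.0, 1.0]] 0.996015625
side [[0.916, -0.266, 0.3, 0.28], [-0.401, -0.605, 0.687, -0.612], [-0.001, -0.75, -0.661, 0.758], [0.0, 0.0, 0.0, 1.0]] 0.9961953125
{'t': 0.1, 'q': [1.065, 0.053, 1.614, 0.0, 1.476, -0.119], 'dq': [-0.002, -0.002, -0.004, 0.001, -0.002, -0.001], 'effort': [-0.0, -39.491, -37.136, -0.0, 0.004, -0.0], 'tool_pos': [0.235, 0.578, 0.23], 'tool_rot': [-0.604, -3.082, 0.003], 'contact_force': [-0.541, 0.38, -0.613], 'wrist_torque': [0.069, 0.038, -0.012], 'grip_force': 0.0, 'opening': 0.086}
```

View pics/scene.png

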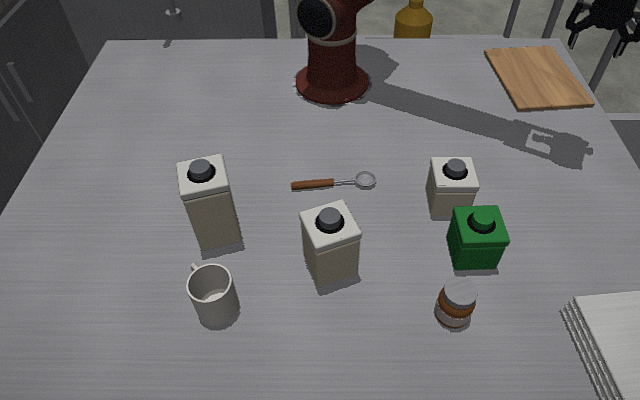

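View pics/side.png

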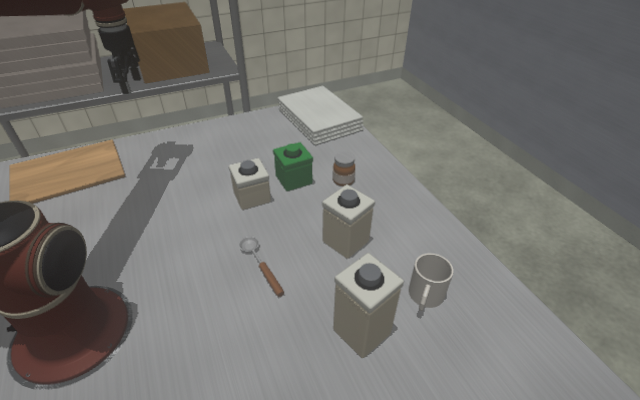

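The scene view shows the tall canister's button at about (202,168), the middle one at (330,218) and the low one at (455,168). A green decoy sits at (484,217). The side view shows the same buttons at (370,276), (348,199) and (248,168).

Run:
```python
from h import *
S={"scene":[(202,168),(330,218),(455,168)],"side":[(370,276),(348,199),(248,168)]}
for n,ps in S.items():
    im=dict(np.load(f"pics/{n}.npz")); W=world(im)
    for (u,v),H in zip(ps,(.18,.14,.10)):
        r=W[max(v-45,0):v+45,u-45:u+45].reshape(-1,3)
        b=r[(abs(r[:,2]-H-.018)<.006)]; l=r[abs(r[:,2]-H)<.005]
        f=lambda a:(len(a),np.round(np.median(a,0),4).tolist(),np.round((a.min(0)+a.max(0))/2,4).tolist(),np.round(np.ptp(a,0),3).tolist())
        print(n,H,"button",f(b)); print("   lid",f(l), "minrect",[np.round(x,3).tolist() for x in cv2.minAreaRect(l[:,:2].astype(np.float32))])
```

```text
scene 0.18 button (293, [0.5515, -0.2413, 0.1979], [0.5493, -0.2414, 0.1971], [0.04, 0.039, 0.01])
   lid (1317, [0.5626, -0.2349, 0.1792], [0.5477, -0.2413, 0.18], [0.11, 0.11, 0.01]) minrect [[0.549, -0.242], [0.093, 0.09], 17.421]
scene 0.14 button (338, [0.6361, -0.0028, 0.1583], [0.634, -0.0028, 0.1571], [0.039, 0.039, 0.01])
   lid (1557, [0.6457, -0.0033, 0.1391], [0.6343, -0.0023, 0.14], [0.114, 0.112, 0.01]) minrect [[0.634, -0.003], [0.091, 0.09], 22.227]
scene 0.1 button (282, [0.4724, 0.2621, 0.118], [0.5194, 0.2702, 0.117], [0.152, 0.062, 0.01])
   lid (1308, [0.4881, 0.2604, 0.0989], [0.5001, 0.2713, 0.1], [0.159, 0.116, 0.01]) minrect [[0.502, 0.266], [0.173, 0.102], 10.462]
side 0.18 button (347, [0.5434, -0.244, 0.1975], [0.5446, -0.2427, 0.1963], [0.039, 0.038, 0.009])
   lid (1676, [0.537, -0.2546, 0.179], [0.5453, -0.2426, 0.18], [0.11, 0.108, 0.01]) minrect [[0.546, -0.242], [0.092, 0.091], 17.437]
side 0.14 button (177, [0.6283, -0.0051, 0.1579], [0.6301, -0.0033, 0.1566], [0.039, 0.039, 0.009])
   lid (779, [0.6204, -0.0158, 0.1385], [0.63, -0.0022, 0.14], [0.113, 0.114, 0.01]) minrect [[0.63, -0.002], [0.092, 0.09], 22.525]
side 0.1 button (177, [0.4699, 0.2653, 0.1173], [0.5254, 0.2745, 0.1168], [0.166, 0.067, 0.009])
   lid (733, [0.4854, 0.2561, 0.0985], [0.506, 0.2703, 0.1], [0.178, 0.117, 0.01]) minrect [[0.508, 0.266], [0.191, 0.103], 9.723]
```

>>> send_rows:
  rows:
    - [0,[0,0,-3],0]
    - [0,[-3,-3.2,0],0]
    - [0,[-3,-3.2,0],0]
    - [0,[-3,-3.2,0],0]
    - [0,[-3,-3.2,0],0]
    - [0,[-3,-3.2,0],0]
    - [0,[-3,-3.2,0],0]
    - [0,[-3,-3.2,0],0]
    - [0,[-3,-3.2,0],0]
    - [0,[-3,-3.2,0],0]
  newtons: 20

```text
t: 1.35
tool_pos: [0.3772, 0.2088, 0.2609]
tool_rot: [-0.603, -3.083, 0.0]
contact_force: [1.0, -0.6, 0.6]
opening: 0.0001
grip_force: 0.0
```

>>> send_rows:
  rows:
    - [0,[-3,-3.2,0],0]
    - [0,[-3,-3.2,0],0]
    - [0,[-3,-3.2,0],0]
    - [0,[-3,-3.2,0],0]
    - [0,[-3,-3.2,0],0]
    - [0,[-3,-3.2,0],0]
    - [0,[-3,-3.2,0],0]
    - [0,[0,0,0],0]
    - [0,[0,0,0],0]

```text
t: 2.48
tool_pos: [0.4868, -0.076, 0.2608]
tool_rot: [-0.604, -3.082, -0.001]
contact_force: [-0.1, 0.3, 0.6]
opening: 0.0
grip_force: 0.0
```

```bash
cat > to.py <<'E'
import sys
from h import *
from scipy.spatial.transform import Rotation as R
o=ctrl.get_obs(); p=np.array(o["tool_pos"]); r=R.from_rotvec(o["tool_rot"])
print("t",o["t"],"p",np.round(p,4),"z",np.round(r.as_matrix()[:,2],3),"F",np.round(o["contact_force"],2),"open",o["opening"])
print("tool shift cm",np.round(100*r.inv().apply(np.array(sys.argv[1:4],float)-p),2))
E
python3 to.py .548 -.242 .205
```

```text
t 2.475 p [ 0.4868 -0.076   0.2608] z [-0.001  0.001 -1.   ] F [-0.09  0.31  0.57] open 6.033393660217494e-06
tool shift cm [-11.94 -13.06   5.56]
```

>>> send_rows:
  rows:
    - [0,[-3,-3.3,0],0]
    - [0,[-3,-3.3,0],0]
    - [0,[-3,-3.3,0],0]
    - [0,[-2.9,-3.2,0],0]
    - [0,[0,0,2.4],0]
    - [0,[0,0,2],0]
    - [0,[0,0,0],0]
    - [0,[0,0,0],0]

```text
t: 3.48
tool_pos: [0.5482, -0.2419, 0.218]
tool_rot: [0.602, 3.083, -0.0]
contact_force: [-0.1, 0.3, -0.3]
opening: -0.0001
grip_force: 0.0
```

```bash
python3 to.py .548 -.242 .198
python3 - <<'E'
from h import *
im=ctrl.get_image("scene");a=im["frame"][90:290,130:290]
im=ctrl.get_image("side");b=im["frame"][190:390,290:450]
cv2.imwrite("pics/c1.png",cv2.resize(np.hstack([a,b]),None,fx=2.4,fy=2.4)[...,::-1])
E
```

```text
t 3.475 p [ 0.5482 -0.2419  0.218 ] z [ 0.001 -0.    -1.   ] F [-0.11  0.31 -0.33] open -0.00011654789761222036
tool shift cm [ 0.01 -0.02  2.  ]
```

View pics/c1.png

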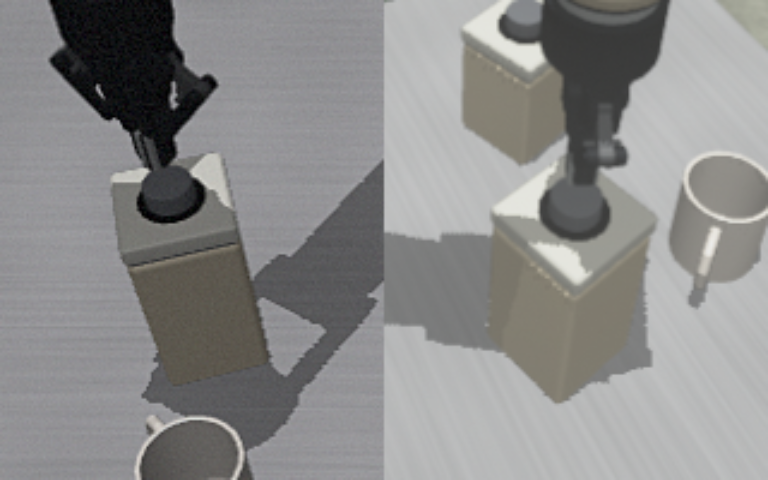

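The left crop shows the fingertip just above and behind the button at (170,190). The right crop shows it over the button at (575,205). Both fit a tip about 20 mm above the centre, so I'll press slowly.

>>> send_rows:
  rows:
    - [0,[0,0,1.4],0]
    - [0,[0,0,0.4],0]
    - [0,[0,0,0.3],0]
    - [0,[0,0,0.3],0]
    - [0,[0,0,0.2],0]
    - [0,[0,0,0.2],0]
    - [0,[0,0,0.2],0]
    - [0,[0,0,0.1],0]
    - [0,[0,0,0],0]

```text
t: 4.7
tool_pos: [0.548, -0.2427, 0.1866]
tool_rot: [0.604, 3.083, -0.0]
contact_force: [-2.7, 1.0, 5.7]
opening: 0.0002
grip_force: 2.3
```

>>> send_rows:
  rows:
    - [0,[0,0,0.1],0]
    - [0,[0,0,0],0]
    - [0,[0,0,0],0]

```text
t: 5.08
tool_pos: [0.5482, -0.2428, 0.1861]
tool_rot: [0.604, 3.082, -0.001]
contact_force: [-3.1, 1.3, 5.7]
opening: -0.0002
grip_force: 3.1
```

>>> send_rows:
  rows:
    - [0,[0,0,0.1],0]
    - [0,[0,0,0],0]
    - [0,[0,0,0],0]

```text
t: 5.45
tool_pos: [0.5483, -0.2429, 0.1856]
tool_rot: [0.604, 3.082, -0.001]
contact_force: [-3.4, 2.1, 7.8]
opening: 0.0002
grip_force: 3.8
```

>>> send_rows:
  rows:
    - [0,[0,0,0.1],0]
    - [0,[0,0,0],0]
    - [0,[0,0,0],0]

```text
t: 5.82
tool_pos: [0.5484, -0.243, 0.1851]
tool_rot: [0.603, 3.081, -0.001]
contact_force: [-3.9, 1.9, 9.0]
opening: 0.0003
grip_force: 4.6
```

>>> send_rows:
  rows:
    - [0,[0,0,0.1],0]
    - [0,[0,0,0],0]
    - [0,[0,0,0],0]

```text
t: 6.2
tool_pos: [0.5486, -0.2431, 0.1847]
tool_rot: [0.603, 3.081, -0.001]
contact_force: [-4.1, 1.8, 10.5]
opening: -0.0
grip_force: 5.4
```

Force rises steadily to 10.5 N, well above the 4 N friction, so the button is at its stop. I'll retract and check.

>>> send_rows:
  rows:
    - [0,[0,0,-0.5],0]
    - [0,[0,0,-1.5],0]
    - [0,[0,0,-3],0]
    - [0,[0,0,-3],0]
    - [0,[0,0,0],0]

```text
t: 6.82
tool_pos: [0.5495, -0.2436, 0.2659]
tool_rot: [0.603, 3.077, -0.004]
contact_force: [0.3, -0.3, -0.9]
opening: 0.0001
grip_force: 0.0
```

```bash
cat > chk.py <<'E'
import sys
from h import *
x,y,H=map(float,sys.argv[1:4])
for n in("scene","side"):
    W=world(ctrl.get_image(n)).reshape(-1,3)
    d=np.hypot(W[:,0]-x,W[:,1]-y)
    b=W[(d<.012)&(abs(W[:,2]-H)<.035)]
    l=W[(d<.062)&(d>.028)&(abs(W[:,2]-H)<.005)]
    print(n,"btn above lid",len(b),np.round(np.median(b[:,2])-np.median(l[:,2]),4),"lid",[np.round(v,3) for v in cv2.minAreaRect(l[:,:2].astype(np.float32))],np.round(np.median(l[:,2]),4))
E
python3 chk.py .548 -.242 .18;python3 chk.py .632 -.003 .14; python3 to.py .632 -.003 .178
```

```text
scene btn above lid 96 0.0083 lid [array([ 0.549, -0.242]), array([0.092, 0.09 ]), np.float64(17.417)] 0.1791
side btn above lid 117 0.0082 lid [array([ 0.546, -0.243]), array([0.092, 0.091]), np.float64(17.006)] 0.1788
scene btn above lid 107 0.0201 lid [array([ 0.634, -0.003]), array([0.091, 0.09 ]), np.float64(22.062)] 0.1389
side btn above lid 58 0.0199 lid [array([ 0.63 , -0.003]), array([0.09, 0.09]), np.float64(23.213)] 0.1383
t 7.025 p [ 0.5473 -0.2423  0.2603] z [-0.002  0.001 -1.   ] F [-0.28  0.25 -1.31] open 0.00025527535166583703
tool shift cm [ 1.17 25.35  8.25]
```

The tall button is down at 8 mm above its lid, and the canister hasn't moved. Next is the middle one.

>>> send_rows:
  rows:
    - [0,[0.2,4,0],0]
    - [0,[0.2,4.3,0],0]
    - [0,[0.2,4.3,0],0]
    - [0,[0.2,4.3,0],0]
    - [0,[0.2,4.3,0],0]
    - [0,[0.2,4.1,0],0]
    - [0,[0,0,4],0]
    - [0,[0,0,4],0]
    - [0,[0,0,0],0]
    - [0,[0,0,0],0]

```text
t: 8.28
tool_pos: [0.6326, -0.0039, 0.183]
tool_rot: [0.604, 3.082, 0.0]
contact_force: [0.1, -1.0, -0.1]
opening: -0.0001
grip_force: 0.0
```

```bash
python3 to.py .632 -.003 .158
```

```text
t 8.275 p [ 0.6326 -0.0039  0.183 ] z [ 0.001 -0.    -1.   ] F [ 0.15 -1.   -0.06] open -5.0834539346881685e-05
tool shift cm [0.09 0.07 2.5 ]
```

>>> send_rows:
  rows:
    - [0,[0.1,0.1,1.9],0]
    - [0,[0,0,0.4],0]
    - [0,[0,0,0.3],0]
    - [0,[0,0,0.3],0]
    - [0,[0,0,0.2],0]
    - [0,[0,0,0.2],0]
    - [0,[0,0,0.2],0]
    - [0,[0,0,0.1],0]
    - [0,[0,0,0],0]

```text
t: 9.4
tool_pos: [0.6318, -0.0025, 0.1465]
tool_rot: [0.604, 3.083, 0.0]
contact_force: [-2.9, 1.0, 4.8]
opening: 0.0001
grip_force: 2.2
```

>>> send_rows:
  rows:
    - [0,[0,0,0.1],0]
    - [0,[0,0,0.1],0]
    - [0,[0,0,0],0]
    - [0,[0,0,0],0]

```text
t: 9.9
tool_pos: [0.632, -0.0025, 0.1454]
tool_rot: [0.604, 3.082, 0.0]
contact_force: [-4.6, 1.4, 6.2]
opening: 0.0
grip_force: 3.9
```

>>> send_rows:
  rows:
    - [0,[0,0,0.1],0]
    - [0,[0,0,0.1],0]
    - [0,[0,0,0],0]
    - [0,[0,0,0],0]

```text
t: 10.4
tool_pos: [0.6323, -0.0025, 0.1444]
tool_rot: [0.603, 3.082, 0.0]
contact_force: [-5.3, 0.2, 10.8]
opening: 0.0003
grip_force: 5.4
```

>>> send_rows:
  rows:
    - [0,[0,0,-0.5],0]
    - [0,[0,0,-1.5],0]
    - [0,[0,0,-3],0]
    - [0,[0,0,-3],0]
    - [0,[0,0,0],0]

```text
t: 11.02
tool_pos: [0.6337, -0.0028, 0.226]
tool_rot: [0.603, 3.076, 0.001]
contact_force: [0.1, 0.6, -0.3]
opening: 0.0003
grip_force: 0.0
```

```bash
python3 chk.py .632 -.003 .14;python3 chk.py .470 .264 .1; python3 to.py .470 .264 .118
```

```text
scene btn above lid 111 0.0083 lid [array([ 0.634, -0.003]), array([0.09, 0.09]), np.float64(22.501)] 0.1389
side btn above lid 54 0.0084 lid [array([ 0.63 , -0.002]), array([0.091, 0.09 ]), np.float64(22.082)] 0.1383
scene btn above lid 86 0.0192 lid [array([0.466, 0.259]), array([0.09 , 0.091]), np.float64(89.718)] 0.0989
side btn above lid 34 0.019 lid [array([0.462, 0.26 ]), array([0.092, 0.089]), np.float64(89.864)] 0.0985
t 11.225 p [ 0.6309 -0.0024  0.2203] z [-0.003  0.    -1.   ] F [-0.89  0.25 -0.76] open 3.776400017685648e-05
tool shift cm [24.92 18.61 10.28]
```

The middle button is down. The low lid centre measures (0.464, 0.2595), now separated from the decoy.

>>> send_rows:
  rows:
    - [0,[3.2,2.2,0],0]
    - [0,[3.2,2.2,0],0]
    - [0,[3.2,2.3,0],0]
    - [0,[3.2,2.3,0],0]
    - [0,[3.2,2.3,0],0]
    - [0,[3.2,2.3,0],0]
    - [0,[3.2,2.3,0],0]
    - [0,[2.9,2.0,0],0]
    - [0,[0,0,4],0]
    - [0,[0,0,3.5],0]

```text
t: 12.48
tool_pos: [0.4638, 0.259, 0.1449]
tool_rot: [-0.602, -3.082, 0.001]
contact_force: [-0.0, -0.2, -0.6]
opening: 0.0001
grip_force: 0.0
```

>>> send_rows:
  rows:
    - [0,[0,0,0],0]
    - [0,[0,0,0],0]

```text
t: 12.72
tool_pos: [0.4653, 0.2587, 0.1479]
tool_rot: [0.604, 3.083, 0.0]
contact_force: [0.4, -0.6, -0.3]
opening: 0.0002
grip_force: 0.0
```

```bash
python3 to.py .464 .2595 .103
```

```text
t 12.725 p [0.4653 0.2587 0.1479] z [ 0.  0. -1.] F [ 0.37 -0.6  -0.26] open 0.00024054285537559235
tool shift cm [0.15 0.02 4.49]
```

>>> send_rows:
  rows:
    - [0,[0.1,0,2.4],0]
    - [0,[0,0,0.4],0]
    - [0,[0,0,0.3],0]
    - [0,[0,0,0.3],0]
    - [0,[0,0,0.2],0]
    - [0,[0,0,0.2],0]
    - [0,[0,0,0.2],0]
    - [0,[0,0,0.1],0]
    - [0,[0,0,0],0]

```text
t: 13.85
tool_pos: [0.4646, 0.2592, 0.1067]
tool_rot: [0.604, 3.082, 0.001]
contact_force: [1.2, -0.9, 4.1]
opening: -0.0002
grip_force: 1.9
```

>>> send_rows:
  rows:
    - [0,[0,0,0.1],0]
    - [0,[0,0,0.1],0]
    - [0,[0,0,0],0]
    - [0,[0,0,0],0]

```text
t: 14.35
tool_pos: [0.4647, 0.2592, 0.1054]
tool_rot: [0.603, 3.082, 0.001]
contact_force: [-0.5, -2.0, 8.1]
opening: 0.0001
grip_force: 3.8
```

>>> send_rows:
  rows:
    - [0,[0,0,0.1],0]
    - [0,[0,0,0.1],0]
    - [0,[0,0,0],0]
    - [0,[0,0,0],0]

```text
t: 14.85
tool_pos: [0.4647, 0.2593, 0.1041]
tool_rot: [0.603, 3.082, 0.001]
contact_force: [-2.4, -1.9, 10.9]
opening: 0.0003
grip_force: 5.6
```

>>> send_rows:
  rows:
    - [0,[0,0,-0.5],0]
    - [0,[0,0,-1.5],0]
    - [0,[0,0,-3],0]
    - [0,[0,0,-4],0]
    - [0,[0,0,-4],0]
    - [0,[0,0,0],0]
    - [0,[0,0,0],0]

```text
t: 15.72
tool_pos: [0.4633, 0.259, 0.2315]
tool_rot: [-0.603, -3.082, 0.001]
contact_force: [-0.1, -0.2, -0.2]
opening: -0.0001
grip_force: 0.0
```

```bash
python3 chk.py .548 -.242 .18;python3 chk.py .632 -.003 .14;python3 chk.py .464 .2595 .1
```

```text
scene btn above lid 91 0.0081 lid [array([ 0.549, -0.242]), array([0.094, 0.09 ]), np.float64(17.523)] 0.1791
side btn above lid 113 0.008 lid [array([ 0.546, -0.243]), array([0.091, 0.091]), np.float64(16.936)] 0.1788
scene btn above lid 104 0.0082 lid [array([ 0.634, -0.003]), array([0.09, 0.09]), np.float64(22.256)] 0.1389
side btn above lid 58 0.0083 lid [array([ 0.63 , -0.003]), array([0.09 , 0.091]), np.float64(22.702)] 0.1385
scene btn above lid 76 0.0081 lid [array([0.466, 0.259]), array([0.091, 0.09 ]), np.float64(0.295)] 0.0988
side btn above lid 41 0.0084 lid [array([0.461, 0.259]), array([0.089, 0.093]), np.float64(0.212)] 0.0983
```

```bash
python3 -c "
from station import ctrl
print(ctrl.finish_job())"
```

```text
the job is handed in; nothing more can be done
None
```

I pressed all three buttons fully down in order (tall, middle, low) at no more than about 11 N; each now measures about 8 mm above its lid, the canisters have not measurably moved, and the job is handed in (no verdict was returned).

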